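# Wind the sachet-bin lift level with the shelf

## Robot

A 7-joint arm with a two-finger parallel gripper is mounted at the origin on the work surface. World frame = base frame: x ahead of the robot, y to its left, z up, the work surface at z = 0. Lengths are in m, angles in rad, forces in N, time in s.
With the tool pointing down it reaches from about 0.425 to 0.925 m from the base axis. Payload 6.8 kg.
Tool frame: the origin (TCP) lies on the mounting face of the last link; the fingertips stand 173 mm ahead of it and the grasp point (between the pads) lies 155 mm ahead of it (grip_point_offset is the distance from the TCP to the grasp point, in m); x points along the fingers, z is the direction in which the jaws open and shut, and the axes are right-handed (so a half turn about x gives the same grasp; the last joint's range is limited). The gripper opens to 85 mm and grips with 20 to 120 N. Pads are 22 mm wide; open, the fingers measure 114 mm over their backs; the gripper's body (76 mm by 85 mm) begins 54 mm behind the grasp point. The pads swing forward as they close: fully open they stand 13 mm farther back than shut.
Start: joints at [1.205, 0.477, 0.022, 1.555, -0.011, 1.109, -0.083], TCP at [0.172, -0.653, 0.405] pointing down, gripper open.
Joint ranges: [-2.96, 2.96], [-0.34, 2.1], [-1.41, 1.46], [0.24, 2.44], [-1.37, 4.51], [0.17, 1.92], [-2.96, 2.96]. Speed limits (rad/s): [2.39, 2.39, 3.14, 3.14, 3.14, 3.14, 3.14].

## Interface

Orientations are given as a rotation vector (axis times angle).
In Python, from bench import * gives the robot as it stands. The module is installed in compiled form; this text tells all that it offers.
- The arm moves only by the tool servo_tool, never from a script. Its argument "motion" is a list of rows, each a list of 5 numbers: the shift along the tool's x, y, z in m, then the turn about the tool's x in degrees, then the gripper command: -1 is fully open, 1 is shut, values between are in proportion. In form: [[dx, dy, dz, turn, fingers], ...]. A call has 1 to 8 rows; each row is the pose to reach, as a shift and turn from the pose measured when the call began, along the tool's axes at that moment; what a row does not reach only later rows make up. A row lasts 1/10 s, in which the tool goes at most 50 mm and 8.59 degrees, less where a joint would pass 70% of its speed; a pose out of reach is approached as far as the arm can. A call with a gripper value outside its range is refused whole. The fingers move at their own pace and stop on an object; "force" is the grip in N (left out, the last holds). Time passes only in rows, so rows that repeat a pose let the fingers close. It gives the time, the measured TCP pose, the force and the opening at its end, in the units of the state.
- get_obs(): the state, without advancing time (a new reading comes with each control period).
- grab_frame(name): name is "scene" or "top" or "wrist"; returns the picture (480x640x3 uint8, red, green, blue); there is no depth.
- camera_params(name): a dict with "mtx" (3x3 intrinsics, pixels), "D" ([k1, k2, p1, p2, k3] as OpenCV has them; the pictures are not rectified), "world_to_cam" (4x4, takes a point from world to camera coordinates); the wrist camera has in their place "T_tool_cam" (4x4, takes a point from camera to tool coordinates, whose origin is the TCP and whose axes are the tool frame's). Camera axes: x right, y down, z forward; pixel columns grow to the right and rows downward; lengths in m; the calibration is good to about 2 mm. A picture is of the moment at which its call begins: read the wrist's pose just before it. camera_params takes no time and is no camera call.
- hand_in(): hands the job in, once; it reports no verdict.
The state is a dict: "clock": time; "joints": joint angles; "qvel": joint speeds; "tau": joint torques, N m; "tcp_pos": TCP position; "orientation": TCP orientation; "contact_force": force on the tool from outside, world axes, zero at the start; "moment": the same for the moment, N m; "grip_width": finger opening in m.
Only numpy, scipy, OpenCV 4.12 (cv2) and the standard library are available. Lean on these libraries where they do the work, as an engineer would, in place of code of your own. Each camera call takes 0.05 s, during which the arm holds its last target. There are 200 camera calls.

## Task

Put the loose crank onto the square shaft of the lift, fully home, and wind it round clockwise (seen from above) until the lift's deck with the bin is flush with the fixed shelf beside it. Fit and turn the crank without forcing it, leave it sitting on the shaft, let go, and leave everything else on the counter where it is.

Things in the scene. Friction and masses are not known exactly. Their poses are not given: they have to be found in the camera images.
- crank: Loose steel crank lying flat, knob up, 0.25 kg. Origin: centre of its hub's underside. Hub: square block 34 x 34 mm, 36 mm tall, sides along x and y; through it along z a 20 x 20 mm square hole (the socket, sides along x and y). A flat arm, 18 mm wide, 10 mm thick, runs from the hub's bottom along +x to 77 mm and carries the knob. It bends if pressed on the shaft with over 70 N.
- knob (a point): Centre of the crank's black round knob: 65 mm along the crank's x from the hub's axis, 36 mm above its underside. The knob is 24 mm across, 12 to 60 mm above the underside, and spins freely on its pin: fingers can keep their direction as the crank goes round. Force on it acts about sixfold at the square; keep it on its true circle, pushing gently (1.5 N turns it).
- lift: Crank-wound lift, fixed. Origin: on the counter under the upright shaft's axis. Grey gearbox 90 x 90 mm, 58 mm high, round the shaft; deck with bin along +y, its centre 235 mm from the shaft. Turning the shaft clockwise seen from above raises the deck 20 mm per turn (60 mm in all), against a steady friction of about 0.10 Nm; it stays where it is left.
- shaft_top (a point): Tip of the shaft, on its axis, 98 mm above the counter. A 12 mm pilot pin from 98 down to 92 mm, a 18 x 18 mm square from 92 to 64 mm, then a 40 mm collar on which the fully home hub rests. The frame is the fixed housing's: the square's angle is random and not measured; find it by feel, pressing only 5 to 10 N, or by eye.
- deck_edge (a point): On the top face of the lift's deck (aluminium plate 150 x 150 mm, 8 mm thick, carrying a black bin 120 x 110 x 60 mm), middle of the edge next to the shelf. Moves up with the deck.
- landing_edge (a point): On the top face of the fixed aluminium shelf (160 x 150 mm, on four legs), middle of the edge next to the deck. The deck is flush when deck_edge is as high as this. The shelf's height, about 117 to 127 mm, varies.
- tape: Bystander: roll of tape, 90 mm across, 48 mm high; origin underside centre.
- lids: Bystander: stack of white lids, 88 mm across, 36 mm high; origin underside centre.
- marker: Bystander: marker pen, 135 mm long, lying.
- wrench: Bystander: wrench 170 mm long, lying.
- carton: Bystander: small carton 90 x 120 x 70 mm; origin underside centre.
- jar: Bystander: jar 60 mm across, 75 mm high; origin underside centre.
- cup: Bystander: cup 80 mm across, 70 mm high; origin underside centre.
There are look-alikes about, which are no part of the job. What is shaped like the crank but blue is not meant.

How it is judged:
On the way:
1. the crank sits fully home on the square shaft (z of crank in the frame of shaft_top below -0.03 m and horizontal distance between crank and shaft_top below 0.005 m and angle between crank's own z axis and vertical below 0.12 rad), for 0.2 s.
At the end, for the whole second after the job is handed in: The deck's edge is within 3 mm of the height of the shelf's edge, and the crank sits on the shaft, let go and still: its underside within 4 mm of the collar, its axis within 5 mm of the shaft's, tilted less than 7 degrees (all of step 1 and z of deck_edge in the frame of landing_edge between -0.003 and 0.003 m and linear speed of crank below 0.02 m/s); the robot touches nothing.
It fails at once if the crank is forced against the shaft or lift with more than 70 N (contact force between crank and lift above 70 N).
It fails at once if a bystander is shifted by more than 30 mm (distance of any of tape, lids, marker, wrench, carton, jar, cup from where it was at the start of the episode above 0.03 m).
It also fails if it takes over 72 s, if anything falls off the work surface, if the arm or the gripper's body presses on something with over 40 N, if the wrist force passes 120 N, or if a joint passes its speed limit or range.

## Working session

There is one attempt and no reset: what is moved stays moved. The work goes in short steps, Python scripts to look and compute and a tool call to move; the robot and the scene stay as the last step left them, time stands still between calls to the robot, and variables do not carry over. Pictures are saved under pics/ and viewed, about 8 in all and at most 12, crops included, and the job is handed in when it is done.

Besides the shell and the picture viewer there is one more tool, called as name(argument=value, ...) on one line, values as JSON. servo_tool: Moves the arm, as the interface text tells. Its arguments: {"type":"object","properties":{"motion":{"type":"array","items":{"type":"array","items":{"type":"number"}}},"force":{"type":"number"}},"required":["motion"]}

```bash
mkdir -p pics; ls
python3 - <<'E'
from bench import *
import cv2,numpy as np
print(get_obs())
for n in ["scene","top","wrist"]:
    print(n,camera_params(n))
for n in ["scene","top"]:
    cv2.imwrite(f"pics/{n}0.png",grab_frame(n)[:,:,::-1])
E
```

```text
pics
{'clock': 0.0, 'joints': array([ 1.20487144,  0.4777817 ,  0.0223654 ,  1.55643274, -0.01148638,
        1.10931246, -0.08312053]), 'qvel': array([ 0.00055746,  0.00069174, -0.00070229, -0.00196239, -0.00146501,
       -0.00066394,  0.00086458]), 'tau': array([ 1.43109742e-05, -5.96446967e+01,  1.60806444e+00, -2.81193674e+01,
        1.25107021e-02,  9.48536064e-03, -1.00487844e-05]), 'tcp_pos': array([ 0.17203385, -0.65242699,  0.40374618]), 'orientation': array([ 1.01824884,  1.32175557, -1.01662666]), 'contact_force': array([ 0.13322048,  1.14393899, -0.75558193]), 'moment': array([-0.049612  ,  0.00598768,  0.03196706]), 'grip_width': 0.08534399177915053}
scene {'mtx': array([[447.57899531,   0.        , 314.67452354],
       [  0.        , 447.57899531, 236.80364265],
       [  0.        ,   0.        ,   1.        ]]), 'D': array([-0.01203543,  0.        ,  0.        ,  0.        ,  0.        ]), 'world_to_cam': array([[-0.60126412,  0.79876185,  0.0214703 ,  0.37301039],
       [ 0.50898455,  0.40357227, -0.7603053 , -0.17065821],
       [-0.61596769, -0.44621624, -0.649
[... 495 characters left out ...]
65694, -0.98089892,  0.95095969],
       [ 0.        ,  0.        ,  0.        ,  1.        ]])}
wrist {'mtx': array([[345.02363744,   0.        , 320.77522985],
       [  0.        , 345.02363744, 243.3477553 ],
       [  0.        ,   0.        ,   1.        ]]), 'D': array([-0.03453775,  0.        ,  0.        ,  0.        ,  0.        ]), 'T_tool_cam': array([[-4.65066185e-04, -3.01611199e-01,  9.53430893e-01,
         3.22192752e-02],
       [ 7.01837290e-05, -9.53431004e-01, -3.01611200e-01,
         7.71016538e-02],
       [ 9.99999889e-01, -7.33538347e-05,  4.64576718e-04,
         3.59430654e-04],
       [ 0.00000000e+00,  0.00000000e+00,  0.00000000e+00,
         1.00000000e+00]])}
```

View pics/top0.png

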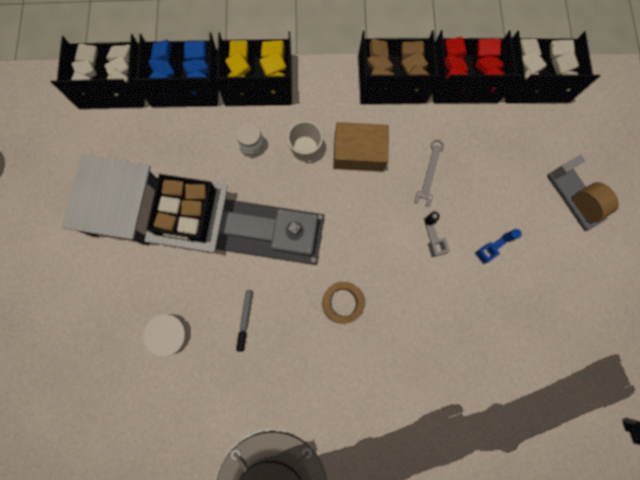

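View pics/scene0.png

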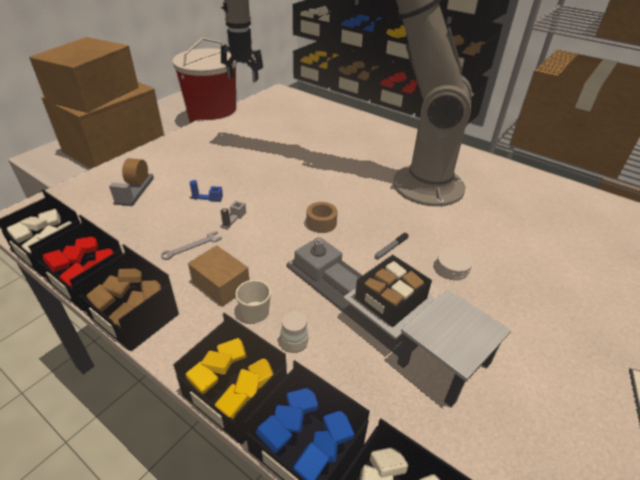

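Top view: the steel crank has its hub at about (439,247) and its knob at (432,217). The blue look-alike is at (488,253)/(514,236), and the tape dispenser at (585,195) is not relevant. The lift shaft is at (295,228). I choose the steel crank and check it in a crop.

```bash
cat > h.py <<'E'
from bench import *
import cv2,numpy as np
from scipy.spatial.transform import Rotation as R
def ray(name,uv,obs=None):
    c=camera_params(name)
    p=cv2.undistortPoints(np.array([[uv]],float),c["mtx"],c["D"])[0,0]
    d=np.array([p[0],p[1],1.])
    if name=="wrist":
        o=obs or get_obs(); T=c["T_tool_cam"]; Rt=R.from_rotvec(o["orientation"]).as_matrix()
        return Rt@T[:3,3]+T[:3,3]*0+o["tcp_pos"], Rt@T[:3,:3]@d
    W=c["world_to_cam"]; return -W[:3,:3].T@W[:3,3], W[:3,:3].T@d
def atz(name,uv,z,obs=None):
    o,d=ray(name,uv,obs); return o+d*(z-o[2])/d[2]
def proj(name,P,obs=None):
    c=camera_params(name); P=np.atleast_2d(P).astype(float)
    if name=="wrist":
        o=obs or get_obs(); T=np.eye(4);T[:3,:3]=R.from_rotvec(o["orientation"]).as_matrix();T[:3,3]=o["tcp_pos"]
        W=np.linalg.inv(T@c["T_tool_cam"])
    else: W=c["world_to_cam"]
    return cv2.projectPoints(P,cv2.Rodrigues(W[:3,:3])[0],W[:3,3],c["mtx"],c["D"])[0][:,0]
def tool(o,P):
    "world point -> shift in tool axes bringing TCP there"
    return R.from_rotvec(o["orientation"]).as_matrix().T@(np.array(P)-o["tcp_pos"])
def snap(name,fn,crop=None,s=1):
    im=grab_frame(name)[:,:,::-1]
    if crop: x,y,w,h=crop; im=im[y:y+h,x:x+w]
    cv2.imwrite("pics/"+fn,cv2.resize(im,None,fx=s,fy=s,interpolation=cv2.INTER_CUBIC))
E
python3 - <<'E'
from h import *
print(R.from_rotvec(get_obs()["orientation"]).as_matrix().round(3))
for n,uv,z in [("hub",(439,246),.036),("knobtop",(432,217),.06),("shaft",(294,228),.095),("tape",(343,302),.048)]: print(n,atz("top",uv,z).round(4))
im=cv2.imread("pics/top0.png")
a=cv2.resize(im[200:280,400:480],None,fx=5,fy=5,interpolation=cv2.INTER_CUBIC)
b=cv2.resize(im[188:268,255:335],None,fx=5,fy=5,interpolation=cv2.INTER_CUBIC)
cv2.imwrite("pics/crop0.png",np.hstack([a,b]))
E
```

```text
[[-0.001  0.967  0.255]
 [ 0.002  0.255 -0.967]
 [-1.    -0.    -0.002]]
hub [ 0.5024 -0.3757  0.036 ]
knobtop [ 0.5631 -0.3579  0.06  ]
shaft [ 0.5365 -0.056   0.095 ]
tape [ 0.3833 -0.1572  0.048 ]
```

View pics/crop0.png

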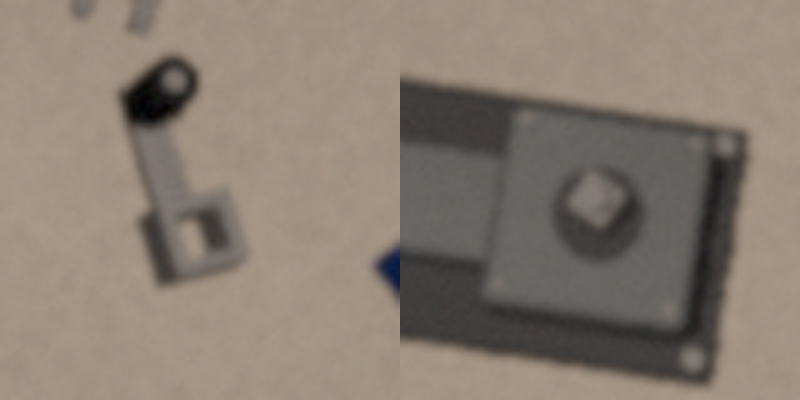

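Run:
```python
from h import *
o=get_obs()
h=atz("top",(441.8,246),.036);k=atz("top",(434.8,215.6),.06);s=atz("top",(294.4,227.6),.092)
print(h,k,s,np.degrees(np.arctan2(*(k-h)[1::-1])),np.linalg.norm((k-h)[:2]))
print("to hover",tool(o,[h[0],h[1],.30]))
```

```text
[ 0.50228995 -0.38198687  0.036     ] [ 0.5661576  -0.36434166  0.06      ] [ 0.5379574  -0.05679063  0.092     ] 15.444295327341706 0.06626032082923808
to hover [ 0.10407931  0.3883024  -0.17716561]
```

servo_tool(motion=[[0.01,0.045,-0.02,0,-1],[0.025,0.09,-0.04,0,-1],[0.04,0.135,-0.06,0,-1],[0.05,0.18,-0.08,0,-1],[0.06,0.225,-0.1,0,-1],[0.075,0.27,-0.12,0,-1],[0.09,0.315,-0.145,0,-1],[0.1,0.355,-0.165,0,-1]], force=60)

```text
clock: 0.9
tcp_pos: [0.4705, -0.4038, 0.3041]
orientation: [1.018, 1.323, -1.017]
contact_force: [0.8, 0.2, 0.2]
grip_width: 0.0856
```

servo_tool(motion=[[0.003,0.02,-0.01,0,-1],[0.004,0.05,-0.02,0,-1],[0.004,0.05,-0.02,0,-1],[0.004,0.05,-0.02,0,-1]])

```text
clock: 1.3
tcp_pos: [0.5141, -0.371, 0.2995]
orientation: [1.017, 1.324, -1.016]
contact_force: [0.0, -0.4, 0.6]
grip_width: 0.0854
```

Run:
```python
from h import *
o=get_obs(); snap("wrist","w1.png")
print(o["clock"],o["tcp_pos"],o["qvel"].round(3),R.from_rotvec(o["orientation"]).as_matrix().round(3))
for P in ([.5023,-.382,.036],[.566,-.364,.06]): print(proj("wrist",P,o))
print(tool(o,[.5023,-.382,.30]))
```

```text
1.3 [ 0.5140986  -0.37102982  0.29954662] [ 0.032 -0.009  0.031  0.01   0.006 -0.     0.003] [[-0.002  0.967  0.256]
 [ 0.003  0.256 -0.967]
 [-1.    -0.002 -0.003]]
[[331.8493097  266.82419909]]
[[332.25848859 177.94079741]]
[-0.0004541  -0.01421773  0.00757676]
```

View pics/w1.png

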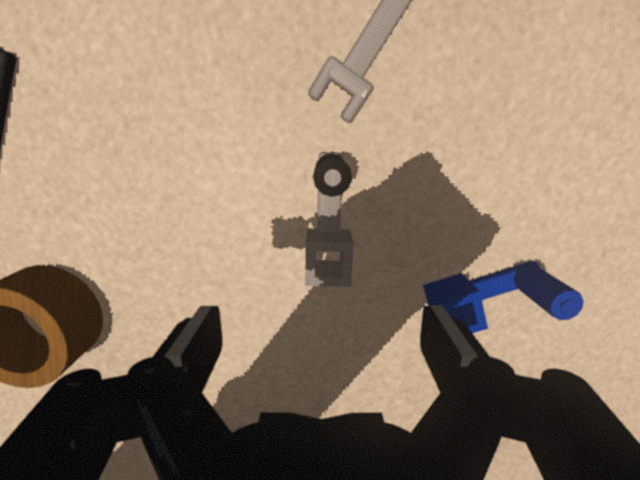

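Wrist view: steel crank hub is at about (329,262) and its knob at (332,177), which matches the estimate. The blue one is at (455,305). I'll descend with the jaws partly closed.

servo_tool(motion=[[0.0,-0.0135,0.006,0,-0.4],[0.03,-0.0135,0.006,0,-0.4],[0.06,-0.0135,0.006,0,-0.4],[0.09,-0.0135,0.006,0,-0.4],[0.11,-0.0135,0.006,0,-0.4],[0.12,-0.0135,0.006,0,-0.4],[0.12,-0.0135,0.006,0,-0.4]])

```text
clock: 2.05
tcp_pos: [0.4994, -0.3822, 0.1786]
orientation: [1.019, 1.325, -1.021]
contact_force: [0.3, -0.1, 0.0]
grip_width: 0.0597
```

servo_tool(motion=[[0,0,0,0,0],[0,0,0,0,0.4],[0,0,0,0,0.6],[0,0,0,0,0.6],[0,0,0,0,0.6]])

```text
clock: 2.55
tcp_pos: [0.4994, -0.383, 0.18]
orientation: [1.019, 1.323, -1.022]
contact_force: [-3.1, -0.9, 5.9]
grip_width: 0.0333
```

servo_tool(motion=[[-0.03,0,0,0,0.6],[-0.07,0,0,0,0.6],[-0.11,0.0,-0.02,0,0.6],[-0.15,0.01,-0.06,0,0.6],[-0.17,0.02,-0.1,0,0.6],[-0.18,0.03,-0.145,0,0.6],[-0.18,0.045,-0.19,0,0.6],[-0.18,0.06,-0.225,0,0.6]])

```text
clock: 3.35
tcp_pos: [0.501, -0.1473, 0.3611]
orientation: [1.018, 1.323, -1.02]
contact_force: [1.2, -0.3, -2.9]
grip_width: 0.0332
```

servo_tool(motion=[[0,0,0,0,0.6],[0,0,0,0,0.6]])

```text
clock: 3.55
tcp_pos: [0.501, -0.1459, 0.3613]
orientation: [1.016, 1.325, -1.017]
contact_force: [0.9, -0.2, -2.8]
grip_width: 0.0326
```

Run:
```python
from h import *
o=get_obs(); snap("wrist","w2.png",None,1.25)
print(o["clock"],o["tcp_pos"],o["contact_force"],o["grip_width"],o["joints"].round(2),o["orientation"])
for P in ([.538,-.0568,.092],[.538,-.0568,.064]): print(proj("wrist",P,o)*1.25)
```

```text
3.55 [ 0.50099712 -0.14589432  0.36130885] [ 0.86421155 -0.16715029 -2.79728795] 0.03259491594818806 [ 0.3   0.28 -0.17  1.95  0.06  0.91 -1.2 ] [ 1.01564657  1.32451762 -1.0170133 ]
[[259.24669648 202.96311424]]
[[273.90343253 199.20470854]]
```

View pics/w2.png

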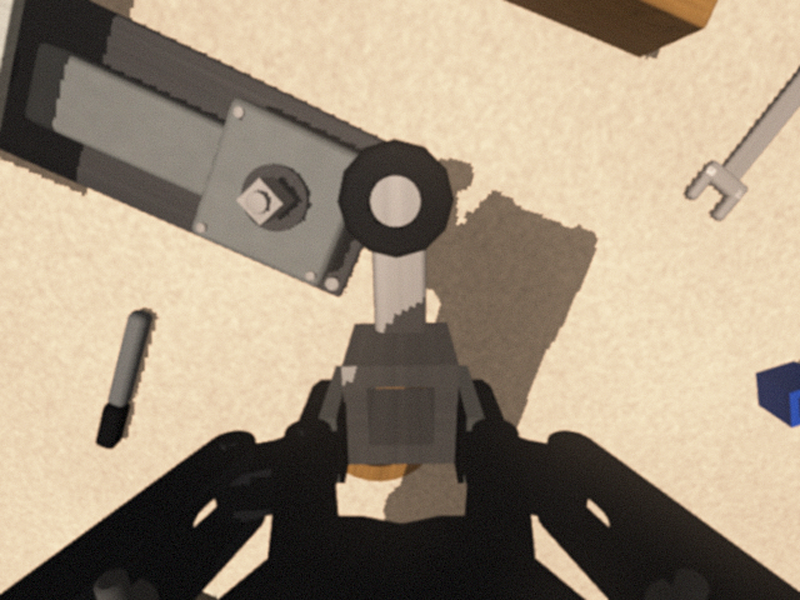

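The crank is held straight: knob at (395,200), hub hole at (400,416). The shaft's square tip is at (261,201), turned about 45° to the crank. I'll crop both for accuracy.

Run:
```python
import cv2,numpy as np
im=cv2.imread("pics/w2.png")
a=cv2.resize(im[150:250,210:310],(500,500),interpolation=cv2.INTER_CUBIC)   # x5
b=cv2.resize(im[320:480,330:480],(300*500//320,500),interpolation=cv2.INTER_CUBIC) # x3.125
b=cv2.convertScaleAbs(b,alpha=1.8,beta=20)
cv2.imwrite("pics/c2.png",np.hstack([a,b[:,:300]] if 0 else [a,cv2.resize(b,(300,320)) if 0 else b])[:, :800]); print(b.shape)
```

```text
(500, 468, 3)
```

View pics/c2.png

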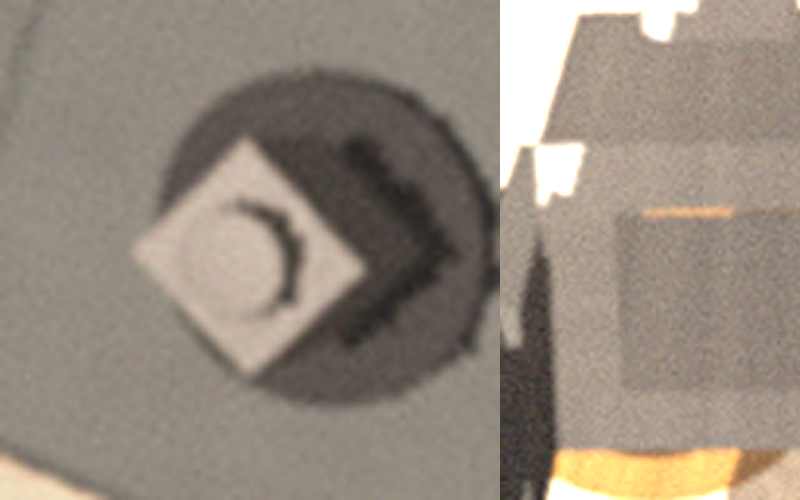

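```bash
cat >> h.py <<'E'
def toolpt(uv,x):
    "wrist pixel -> tool-frame point on plane tool x = x"
    c=camera_params("wrist");T=c["T_tool_cam"]
    p=cv2.undistortPoints(np.array([[uv]],float),c["mtx"],c["D"])[0,0]
    d=T[:3,:3]@[p[0],p[1],1.]; return T[:3,3]+d*(x-T[0,3])/d[0]
E
python3 - <<'E'
from h import *
for x in (.140,.144,.148):
    e=[toolpt((401/1.25,r/1.25),x)[1]*1e3 for r in (365.8,464,387.8,443.8)]
    print(x,np.round(e,1),"mid",(e[0]+e[1])/2,(e[2]+e[3])/2,"len",e[0]-e[1],e[2]-e[3],
     "knob",toolpt((395/1.25,200/1.25),x-.024)*1e3, "holez",[(toolpt((c/1.25,400/1.25),x)[2]*1e3).round(1) for c in (369,434)])
o=dict(get_obs())
o["tcp_pos"]=np.array([ 0.50099712,-0.14589432,0.36130885]);o["orientation"]=np.array([1.01564657,1.32451762,-1.0170133])
C=np.array([(247,137),(368,268),(248,378),(133,250)])/5+[210,150]
P=np.array([atz("wrist",c/1.25,.092,o) for c in C])
print(P.round(4),P.mean(0),[np.linalg.norm(P[i]-P[i-1]).round(4) for i in range(4)])
for i in range(4):
    d=P[i]-P[i-1]; print("edge angle world",np.degrees(np.arctan2(d[1],d[0]))%90)
Rm=R.from_rotvec(o["orientation"]).as_matrix(); print("tool y ang",np.degrees(np.arctan2(Rm[1,1],Rm[0,1])))
print(Rm.round(4))
E
```

```text
0.14 [25.3 -7.  18.5  0.1] mid 9.112772738150358 9.280911995241686 len 32.28783387506347 18.413024591570494 knob [116.          71.32586412  -0.73329508] holez [np.float64(-8.6), np.float64(9.7)]
0.144 [ 23.3 -10.2  16.3  -2.8] mid 6.589367117347978 6.763746414546113 len 33.48611071907867 19.09637489254569 knob [120.          71.04987612  -0.78545789] holez [np.float64(-9.0), np.float64(10.1)]
0.148 [ 21.4 -13.3  14.1  -5.6] mid 4.065961496545575 4.246580833850523 len 34.684387563093885 19.77972519352088 knob [124.          70.77388811  -0.83762071] holez [np.float64(-9.3), np.float64(10.4)]
[[ 0.5512 -0.0547  0.092 ]
 [ 0.541  -0.0697  0.092 ]
 [ 0.526  -0.059   0.092 ]
 [ 0.5365 -0.0446  0.092 ]] [ 0.53866723 -0.0569837   0.092     ] [np.float64(0.0178), np.float64(0.0181), np.float64(0.0184), np.float64(0.0178)]
edge angle world 55.71311977028427
edge angle world 55.75095380679919
edge angle world 54.56920339832263
edge angle world 53.976204760026036
tool y ang 14.878584098610572
[[-0.0033  0.9665  0.2568]
 [ 0.0015  0.2568 -0.9665]
 [-1.     -0.0028 -0.0023]]
```

servo_tool(motion=[[0,0.012,-0.015,-8,0.6],[0,0.023,-0.03,-16,0.6],[0,0.034,-0.045,-24,0.6],[0,0.045,-0.06,-32,0.6],[0.02,0.0547,-0.0728,-40,0.6],[0.045,0.0547,-0.0728,-40,0.6],[0.07,0.0547,-0.0728,-40,0.6],[0.07,0.0547,-0.0728,-40,0.6]])

```text
clock: 4.4
tcp_pos: [0.5334, -0.0651, 0.2879]
orientation: [0.483, 1.526, -0.487]
contact_force: [-0.8, -0.8, -3.3]
grip_width: 0.033
```

Run:
```python
from h import *
o=get_obs(); snap("wrist","w3.png",None,1.25)
Rm=R.from_rotvec(o["orientation"]).as_matrix()
print(o["clock"],o["tcp_pos"],o["contact_force"],o["joints"].round(2),"yaw",np.degrees(np.arctan2(Rm[1,1],Rm[0,1])),Rm.round(4))
print(tool(o,[.5352,-.0615,.281])*1e3, "hub",o["tcp_pos"]+Rm@[.18,.0057,.0003])
```

```text
4.4 [ 0.53339143 -0.06509655  0.28785941] [-0.81641142 -0.79927233 -3.34268101] [ 0.25  0.42 -0.31  1.97  0.17  0.79 -0.77] yaw 54.56535191132484 [[-1.050e-02  5.798e-01  8.147e-01]
 [ 6.000e-04  8.148e-01 -5.798e-01]
 [-9.999e-01 -5.600e-03 -8.900e-03]]
[ 6.84229398  4.01714017 -0.55072437] hub [ 0.53505323 -0.06051517  0.10783489]
```

View pics/w3.png

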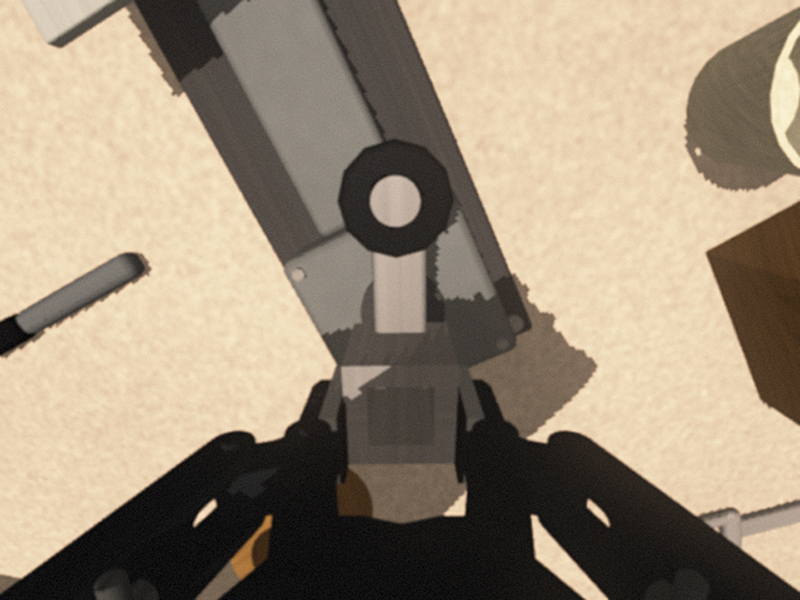

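servo_tool(motion=[[0,0.005,0.001,-0.5,0.6],[0.004,0.005,0.001,-0.5,0.6],[0.008,0.005,0.001,-0.5,0.6],[0.011,0.005,0.001,-0.5,0.6],[0.013,0.005,0.001,-0.5,0.6]])

```text
clock: 4.95
tcp_pos: [0.5378, -0.0614, 0.2766]
orientation: [0.476, 1.525, -0.479]
contact_force: [0.0, -0.1, -2.1]
grip_width: 0.0334
```

```bash
cat > st.py <<'E'
from h import *
o=get_obs()
Rm=R.from_rotvec(o["orientation"]).as_matrix()
hub=o["tcp_pos"]+Rm@[.18,.0057,.0003]
print(round(o["clock"],2),o["tcp_pos"].round(4),"F",o["contact_force"].round(1),"M",o["moment"].round(2),"yaw",np.degrees(np.arctan2(Rm[1,1],Rm[0,1])).round(2),"hub",hub.round(4))
print("tool shift to centre hub (mm)",(Rm.T@(np.array([.5387,-.057,hub[2]])-hub)*1e3).round(1),"F tool",(Rm.T@o["contact_force"]).round(1))
E
python3 st.py
```

```text
4.95 [ 0.5378 -0.0614  0.2766] F [ 0.  -0.1 -2.1] M [-0.08  0.02 -0.06] yaw 55.07 hub [ 0.5399 -0.0568  0.0966]
tool shift to centre hub (mm) [ 0.  -0.9 -0.9] F tool [ 2.1 -0.1  0.1]
```

servo_tool(motion=[[0.0,-0.0007,-0.0007,0,0.6],[0.002,-0.0007,-0.0007,0,0.6],[0.004,-0.0007,-0.0007,0,0.6],[0.005,-0.0007,-0.0007,0,0.6],[0.005,-0.0007,-0.0007,0,0.6]])

```text
clock: 5.45
tcp_pos: [0.5367, -0.0615, 0.2714]
orientation: [0.476, 1.525, -0.479]
contact_force: [-0.4, 0.6, -2.8]
grip_width: 0.033
```

```bash
python3 st.py
```

```text
5.45 [ 0.5367 -0.0615  0.2714] F [-0.4  0.6 -2.8] M [-0.03  0.04  0.01] yaw 55.08 hub [ 0.5388 -0.0569  0.0914]
tool shift to centre hub (mm) [ 0.  -0.1 -0. ] F tool [ 2.8  0.3 -0.7]
```

servo_tool(motion=[[0.001,0,0,0,0.6],[0.002,0,0,0,0.6],[0.003,0,0,0,0.6],[0.003,0,0,0,0.6]])

```text
clock: 5.85
tcp_pos: [0.5366, -0.0615, 0.2683]
orientation: [0.476, 1.526, -0.479]
contact_force: [0.6, -0.1, -3.2]
grip_width: 0.0331
```

servo_tool(motion=[[0.001,0,0,0,0.6],[0.002,0,0,0,0.6],[0.002,0,0,0,0.6]])

```text
clock: 6.15
tcp_pos: [0.5365, -0.0615, 0.2661]
orientation: [0.476, 1.526, -0.479]
contact_force: [0.3, -0.4, -3.0]
grip_width: 0.0333
```

```bash
python3 st.py
```

```text
6.15 [ 0.5365 -0.0615  0.2661] F [ 0.3 -0.4 -3. ] M [-0.02  0.05  0.01] yaw 55.08 hub [ 0.5385 -0.0569  0.0861]
tool shift to centre hub (mm) [-0.   0.   0.2] F tool [ 3.  -0.1  0.5]
```

servo_tool(motion=[[0.0015,0,0,0,0.6],[0.003,0,0,0,0.6],[0.0045,0,0,0,0.6],[0.006,0,0,0,0.6],[0.006,0,0,0,0.6]])

```text
clock: 6.65
tcp_pos: [0.5364, -0.0615, 0.2598]
orientation: [0.476, 1.526, -0.48]
contact_force: [-0.7, 0.3, -2.7]
grip_width: 0.0331
```

servo_tool(motion=[[0.0015,0,0,0,0.6],[0.003,0,0,0,0.6],[0.0045,0,0,0,0.6],[0.006,0,0,0,0.6],[0.006,0,0,0,0.6]])

```text
clock: 7.15
tcp_pos: [0.5363, -0.0615, 0.2536]
orientation: [0.476, 1.527, -0.48]
contact_force: [-0.2, -0.8, -2.3]
grip_width: 0.0331
```

servo_tool(motion=[[0.0015,0,0,0,0.6],[0.003,0,0,0,0.6],[0.0045,0,0,0,0.6],[0.006,0,0,0,0.6],[0.006,0,0,0,0.6]])

```text
clock: 7.65
tcp_pos: [0.5362, -0.0614, 0.2474]
orientation: [0.476, 1.527, -0.48]
contact_force: [0.7, -0.1, -3.2]
grip_width: 0.0333
```

```bash
python3 st.py
```

```text
7.65 [ 0.5362 -0.0614  0.2474] F [ 0.7 -0.1 -3.2] M [-0.    0.03 -0.01] yaw 55.08 hub [ 0.538  -0.0568  0.0674]
tool shift to centre hub (mm) [-0.   0.2  0.7] F tool [3.2 0.3 0.7]
```

servo_tool(motion=[[0.001,0,0,0,0.6],[0.002,0,0,0,0.6],[0.0025,0,0,0,0.6],[0.0025,0,0,0,0.6]])

```text
clock: 8.05
tcp_pos: [0.5362, -0.0614, 0.2448]
orientation: [0.476, 1.527, -0.479]
contact_force: [0.3, -0.0, -3.3]
grip_width: 0.0332
```

```bash
python3 st.py
```

```text
8.05 [ 0.5362 -0.0614  0.2448] F [ 0.3 -0.  -3.3] M [-0.07 -0.01 -0.04] yaw 55.09 hub [ 0.538  -0.0567  0.0648]
tool shift to centre hub (mm) [-0.   0.2  0.7] F tool [3.3 0.1 0.3]
```

servo_tool(motion=[[0,0,0,0,0.2],[0,0,0,0,-0.1],[0,0,0,0,-0.2],[-0.02,0,0,0,-0.2],[-0.06,0,0,0,-0.2],[-0.1,0,0,0,-0.2],[-0.14,0,0,0,0],[-0.145,0,0,0,0.5]])

```text
clock: 8.85
tcp_pos: [0.5391, -0.0613, 0.3953]
orientation: [0.477, 1.518, -0.477]
contact_force: [1.5, 0.8, 0.2]
grip_width: 0.0294
```

servo_tool(motion=[[0,0.04,-0.01,-7,1],[0,0.08,-0.02,-14,1],[0,0.12,-0.03,-21,1],[0,0.16,-0.035,-27,1],[0,0.21,-0.045,-27,1],[0,0.255,-0.055,-27,1],[0,0.3,-0.065,-27,1],[0,0.317,-0.07,-27,1]])

```text
clock: 9.65
tcp_pos: [0.663, 0.244, 0.3943]
orientation: [0.107, 1.57, -0.102]
contact_force: [0.1, 0.2, 0.3]
grip_width: 0.0004
```

servo_tool(motion=[[0,0,0,0,1],[0,0,0,0,1]])

```text
clock: 9.85
tcp_pos: [0.6626, 0.2438, 0.3934]
orientation: [0.106, 1.571, -0.103]
contact_force: [-0.5, -0.2, -0.1]
grip_width: -0.0001
```

Run:
```python
from h import *
import pickle
o=get_obs(); snap("wrist","A.png"); pickle.dump(o,open("A.pkl","wb"));exec(open("st.py").read())
print(o["qvel"].round(3),o["joints"].round(2))
```

```text
9.9 [0.6629 0.2424 0.3937] F [ 0.3  0.7 -0.1] M [-0.01 -0.02 -0.04] yaw 82.3 hub [0.6636 0.2483 0.2137]
tool shift to centre hub (mm) [-2.000e-01 -3.193e+02 -8.290e+01] F tool [0.1 0.8 0.2]
[ 0.021 -0.01   0.012  0.003  0.003  0.004 -0.003] [-0.14  0.58 -0.46  1.46  0.26  1.17 -0.77]
```

servo_tool(motion=[[0,0,-0.04,0,1],[0,0,-0.08,0,1],[0,0,-0.12,0,1],[0,0,-0.16,0,1],[0,0,-0.16,0,1],[0,0,-0.16,0,1]])

```text
clock: 10.5
tcp_pos: [0.5042, 0.262, 0.3947]
orientation: [0.107, 1.568, -0.107]
contact_force: [-0.0, -0.2, 0.1]
grip_width: 0.0001
```

Run:
```python
from h import *
import pickle
o=get_obs(); snap("wrist","B.png"); pickle.dump(o,open("B.pkl","wb"));exec(open("st.py").read())
print(o["qvel"].round(3))
a,b=cv2.imread("pics/A.png"),cv2.imread("pics/B.png")
v=np.vstack([a[100:370],b[100:370]]);print(v.shape)
cv2.imwrite("pics/AB.png",cv2.resize(v,(700,590),interpolation=cv2.INTER_CUBIC))
```

```text
10.55 [0.5052 0.2619 0.3945] F [ 0.1 -0.3 -0.3] M [ 0.04 -0.06 -0.01] yaw 82.13 hub [0.5062 0.2676 0.2145]
tool shift to centre hub (mm) [-2.00e-01 -3.17e+02  7.66e+01] F tool [ 0.3 -0.2  0.2]
[-0.001  0.024  0.008 -0.026 -0.003 -0.    -0.   ]
(540, 640, 3)
```

View pics/AB.png

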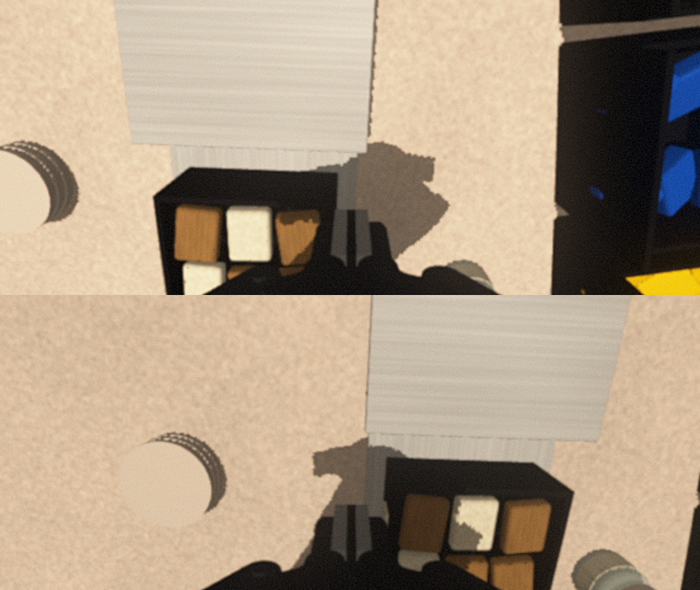

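Run:
```python
import cv2,numpy as np
a,b=cv2.imread("pics/A.png"),cv2.imread("pics/B.png")
f=lambda m,x,y:cv2.resize(m[y:y+75,x:x+250],None,fx=3.2,fy=3.2,interpolation=cv2.INTER_CUBIC)
cv2.imwrite("pics/ABc.png",np.vstack([f(a,110,210),f(b,320,210)]))
```

```text
(no output)
```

View pics/ABc.png

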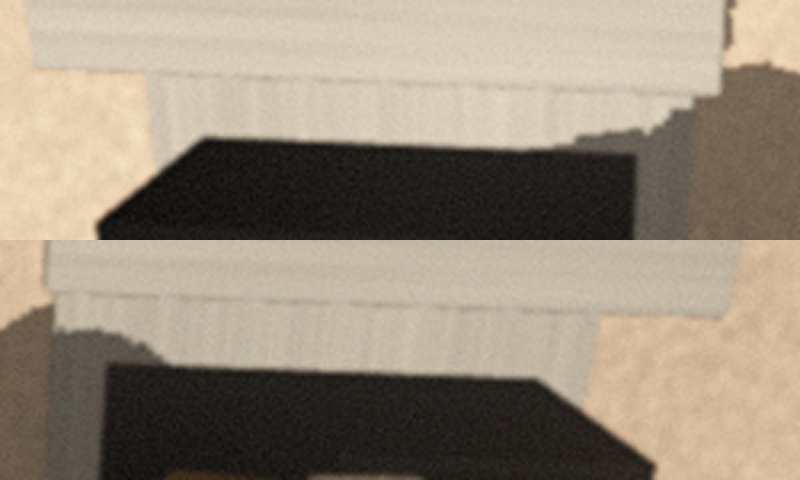

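Crop readings:
- **A, shelf corners:** (33,66), (722,94).
- **A, bin-foot corners on the deck:** (207,138), (635,153).
- **B, shelf corners:** (47,50), (722,77).
- **B, bin-foot corners:** (106,125), (537,139).

I'll triangulate from these.

```bash
cat > tri.py <<'E'
from h import *
import pickle
def mid(p,q):
    (o1,d1),(o2,d2)=p,q
    d1=d1/np.linalg.norm(d1);d2=d2/np.linalg.norm(d2)
    s,t=np.linalg.lstsq(np.c_[d1,-d2],o2-o1,rcond=None)[0]
    A,B=o1+s*d1,o2+t*d2; return (A+B)/2,np.linalg.norm(A-B)
E
python3 - <<'E'
from tri import *
A,B=[pickle.load(open(f"{c}.pkl","rb")) for c in "AB"]
pts={"shelfL":((33,66),(47,50)),"shelfR":((722,94),(722,77)),"binL":((207,138),(106,125)),"binR":((635,153),(537,139)),"deckL":((150,72),(56,51)),"deckR":((690,97),(601,75))}
for k,(a,b) in pts.items():
    P,e=mid(ray("wrist",np.array(a)/3.2+[110,210],A),ray("wrist",np.array(b)/3.2+[320,210],B)); print(k,P.round(4),"gap",round(e*1e3,2))
E
```

```text
shelfL [0.5161 0.2734 0.118 ] gap 0.02
shelfR [0.6733 0.2449 0.1156] gap 0.16
binL [0.5298 0.2381 0.073 ] gap 0.08
binR [0.6477 0.2191 0.0761] gap 0.45
deckL [0.5186 0.2596 0.0717] gap 1.97
deckR [0.6648 0.2344 0.0767] gap 1.74
```

Shelf is at about 0.117 m and deck at about 0.0745 m, so the deck must rise about 42 mm, or 2.1 turns. Going to the knob next.

servo_tool(motion=[[0,-0.035,0.015,0,0.2],[0,-0.075,0.03,0,0],[0,-0.115,0.045,0,-0.06],[0,-0.155,0.06,0,-0.06],[0,-0.195,0.08,0,-0.06],[0,-0.235,0.098,0,-0.06],[0,-0.253,0.106,0,-0.06],[0,-0.253,0.106,0,-0.06]], force=25)

```text
clock: 11.35
tcp_pos: [0.5769, -0.0097, 0.3939]
orientation: [0.114, 1.568, -0.117]
contact_force: [0.6, -0.6, 0.0]
grip_width: 0.045
```

```bash
cat > kn.py <<'E'
from h import *
# grip point (tool x .155) vs circle about shaft
C=np.array([.538,-.0567]);o=get_obs();Rm=R.from_rotvec(o["orientation"]).as_matrix()
g=o["tcp_pos"]+Rm@[.155,0,0]; r=g[:2]-C; F=o["contact_force"]; u=r/np.linalg.norm(r)
print(round(o["clock"],2),"grip",g.round(4),"r",(np.linalg.norm(r)*1e3).round(1),"ang",np.degrees(np.arctan2(r[1],r[0])).round(1),"F",F.round(1),"Frad",(F[:2]@u).round(1),"Fcw",(F[0]*u[1]-F[1]*u[0]).round(1),"w",round(o["grip_width"],4),"yaw",np.degrees(np.arctan2(Rm[1,1],Rm[0,1])).round(1))
import sys
if len(sys.argv)>1:
    a0,st,n=map(float,sys.argv[1:4]); rad=float(sys.argv[4]) if len(sys.argv)>4 else .065
    z=float(sys.argv[5]) if len(sys.argv)>5 else g[2]
    for i in range(1,int(n)+1):
        a=np.radians(a0-st*i); P=np.r_[C+rad*np.array([np.cos(a),np.sin(a)]),z]
        print((Rm.T@(P-g)).round(4).tolist())
E
python3 kn.py 55 0 1 .065 .108
```

```text
11.35 grip [ 0.5769 -0.01    0.2389] r 60.8 ang 50.2 F [ 0.6 -0.6  0. ] Frad -0.1 Fcw 0.9 w 0.045 yaw 81.6
[0.1309, 0.0064, -0.0026]
```

servo_tool(motion=[[0.02,0.0064,-0.0026,0,-0.06],[0.05,0.0064,-0.0026,0,-0.06],[0.085,0.0064,-0.0026,0,-0.06],[0.11,0.0064,-0.0026,0,-0.06],[0.125,0.0064,-0.0026,0,-0.06],[0.131,0.0064,-0.0026,0,-0.06],[0.131,0.0064,-0.0026,0,-0.06]])

```text
clock: 12.05
tcp_pos: [0.5755, -0.0032, 0.2628]
orientation: [0.114, 1.568, -0.117]
contact_force: [0.8, 0.0, 0.6]
grip_width: 0.0452
```

```bash
python3 kn.py 55 0 1 .065 .108
```

```text
12.05 grip [ 0.5755 -0.0034  0.1078] r 65.2 ang 54.9 F [0.8 0.  0.6] Frad 0.4 Fcw 0.6 w 0.0452 yaw 81.6
[-0.0002, -0.0001, -0.0002]
```

servo_tool(motion=[[0,0,0,0,0.3],[0,0,0,0,0.5],[0,0,0,0,0.6],[0,0,0,0,0.6]])

```text
clock: 12.45
tcp_pos: [0.5761, -0.0029, 0.2639]
orientation: [0.115, 1.566, -0.116]
contact_force: [0.8, 0.9, 3.9]
grip_width: 0.0232
```

```bash
python3 kn.py 55 5 8 .065 .108
```

```text
12.45 grip [ 0.5765 -0.0031  0.1089] r 66.0 ang 54.3 F [0.8 0.9 3.9] Frad 1.2 Fcw 0.2 w 0.0232 yaw 81.6
[0.0009, -0.0033, 0.0038]
[0.001, -0.0065, 0.0085]
[0.001, -0.01, 0.0129]
[0.001, -0.014, 0.017]
[0.001, -0.0183, 0.0207]
[0.001, -0.0229, 0.0241]
[0.001, -0.0277, 0.027]
[0.001, -0.0328, 0.0294]
```

servo_tool(motion=[[0,-0.0033,0.0038,0,0.6],[0,-0.0065,0.0085,0,0.6],[0,-0.01,0.0129,0,0.6],[0,-0.014,0.017,0,0.6],[0,-0.0183,0.0207,0,0.6],[0,-0.0229,0.0241,0,0.6],[0,-0.0277,0.027,0,0.6],[0,-0.0328,0.0294,0,0.6]])

```text
clock: 13.25
tcp_pos: [0.6013, -0.0402, 0.2645]
orientation: [0.115, 1.564, -0.116]
contact_force: [2.2, 2.6, 4.7]
grip_width: 0.0232
```

```bash
python3 kn.py 15 8 8
```

```text
13.25 grip [ 0.6019 -0.0403  0.1095] r 65.9 ang 14.4 F [2.2 2.6 4.7] Frad 2.8 Fcw -2.0 w 0.0232 yaw 81.5
[0.0, -0.0083, 0.0019]
[0.0, -0.0172, 0.0037]
[0.0, -0.0262, 0.0042]
[0.0, -0.0352, 0.0035]
[0.0, -0.0441, 0.0015]
[0.0, -0.0526, -0.0016]
[0.0, -0.0606, -0.006]
[-0.0, -0.0678, -0.0114]
```

```bash
sed -i 's/C=np.array(\[.538,/C=np.array([.5388,/' kn.py; python3 kn.py 14 10 8
```

```text
13.25 grip [ 0.6019 -0.0403  0.1095] r 65.2 ang 14.6 F [2.2 2.6 4.7] Frad 2.8 Fcw -2.0 w 0.0232 yaw 81.5
[0.0, -0.0114, 0.0035]
[0.0, -0.0227, 0.005]
[0.0, -0.034, 0.0045]
[0.0, -0.0451, 0.002]
[0.0, -0.0555, -0.0023]
[0.0, -0.0651, -0.0084]
[-0.0, -0.0734, -0.0161]
[-0.0001, -0.0803, -0.0251]
```

servo_tool(motion=[[0,-0.0114,0.0035,0,0.6],[0,-0.0227,0.005,0,0.6],[0,-0.034,0.0045,0,0.6],[0,-0.0451,0.002,0,0.6],[0,-0.0555,-0.0023,0,0.6],[0,-0.0651,-0.0084,0,0.6],[0,-0.0734,-0.0161,0,0.6],[0,-0.0803,-0.0251,0,0.6]])

```text
clock: 14.05
tcp_pos: [0.5641, -0.1167, 0.2643]
orientation: [0.116, 1.564, -0.117]
contact_force: [0.7, 6.0, 3.9]
grip_width: 0.0238
```

```bash
python3 kn.py -66 10 8
```

```text
14.05 grip [ 0.5647 -0.1168  0.1093] r 65.4 ang -66.7 F [0.7 6.  3.9] Frad -5.2 Fcw -3.0 w 0.0238 yaw 81.5
[-0.0, -0.0045, -0.0096]
[-0.0001, -0.0079, -0.0204]
[-0.0001, -0.0094, -0.0316]
[-0.0001, -0.0089, -0.0429]
[-0.0002, -0.0064, -0.054]
[-0.0002, -0.0021, -0.0645]
[-0.0003, 0.004, -0.074]
[-0.0003, 0.0117, -0.0824]
```

```bash
sed -i 's/C=np.array(\[.5388,-.0567/C=np.array([.539,-.0555/' kn.py; python3 kn.py -66.5 10 8
```

```text
14.05 grip [ 0.5647 -0.1168  0.1093] r 66.4 ang -67.3 F [0.7 6.  3.9] Frad -5.3 Fcw -3.0 w 0.0238 yaw 81.5
[-0.0, -0.0035, -0.0101]
[-0.0001, -0.0068, -0.0209]
[-0.0001, -0.0082, -0.0322]
[-0.0001, -0.0076, -0.0435]
[-0.0002, -0.005, -0.0545]
[-0.0002, -0.0006, -0.0649]
[-0.0003, 0.0056, -0.0744]
[-0.0003, 0.0133, -0.0827]
```

servo_tool(motion=[[0,-0.0035,-0.0101,0,0.6],[0,-0.0068,-0.0209,0,0.6],[0,-0.0082,-0.0322,0,0.6],[0,-0.0076,-0.0435,0,0.6],[0,-0.005,-0.0545,0,0.6],[0,-0.0006,-0.0649,0,0.6],[0,0.0056,-0.0744,0,0.6],[0,0.0133,-0.0827,0,0.6]])

```text
clock: 14.85
tcp_pos: [0.4833, -0.092, 0.2644]
orientation: [0.116, 1.564, -0.119]
contact_force: [0.2, -2.3, 7.6]
grip_width: 0.0231
```

```bash
python3 kn.py -146.5 10 8
```

```text
14.85 grip [ 0.4838 -0.0924  0.1094] r 66.4 ang -146.3 F [ 0.2 -2.3  7.6] Frad 1.1 Fcw -2.0 w 0.0231 yaw 81.4
[-0.0, 0.0102, -0.006]
[-0.0001, 0.0203, -0.0111]
[-0.0001, 0.0311, -0.0145]
[-0.0001, 0.0424, -0.0158]
[-0.0002, 0.0537, -0.0153]
[-0.0002, 0.0647, -0.0127]
[-0.0002, 0.0751, -0.0083]
[-0.0002, 0.0847, -0.0022]
```

servo_tool(motion=[[-0.0005,0.0102,-0.006,0,0.6],[-0.001,0.0203,-0.0111,0,0.6],[-0.001,0.0311,-0.0145,0,0.6],[-0.001,0.0424,-0.0158,0,0.6],[-0.001,0.0537,-0.0153,0,0.6],[-0.001,0.0647,-0.0127,0,0.6],[-0.001,0.0751,-0.0083,0,0.6],[-0.001,0.0847,-0.0022,0,0.6]])

```text
clock: 15.65
tcp_pos: [0.4942, -0.0075, 0.265]
orientation: [0.115, 1.565, -0.12]
contact_force: [2.7, -6.2, 1.4]
grip_width: 0.0232
```

```bash
python3 kn.py 133.5 10 8
```

```text
15.65 grip [ 0.4946 -0.008   0.11  ] r 65.0 ang 133.1 F [ 2.7 -6.2  1.4] Frad -6.4 Fcw -2.2 w 0.0232 yaw 81.4
[0.0, 0.0079, 0.0074]
[0.0, 0.0147, 0.0165]
[0.0, 0.0199, 0.0266]
[0.0001, 0.0232, 0.0374]
[0.0001, 0.0246, 0.0486]
[0.0001, 0.024, 0.06]
[0.0002, 0.0215, 0.071]
[0.0002, 0.017, 0.0814]
```

```bash
sed -i 's/C=np.array(\[.539,-.0555/C=np.array([.539,-.0561/' kn.py; python3 kn.py 132.5 10 8 .0643
```

```text
15.65 grip [ 0.4946 -0.008   0.11  ] r 65.5 ang 132.7 F [ 2.7 -6.2  1.4] Frad -6.4 Fcw -2.2 w 0.0232 yaw 81.4
[0.0, 0.0075, 0.0088]
[0.0, 0.0141, 0.0179]
[0.0, 0.019, 0.028]
[0.0001, 0.0221, 0.0387]
[0.0001, 0.0233, 0.0499]
[0.0001, 0.0225, 0.0611]
[0.0002, 0.0198, 0.0719]
[0.0002, 0.0153, 0.0822]
```

servo_tool(motion=[[0,0.0075,0.0088,0,0.6],[0,0.0141,0.0179,0,0.6],[0,0.019,0.028,0,0.6],[0,0.0221,0.0387,0,0.6],[0,0.0233,0.0499,0,0.6],[0,0.0225,0.0611,0,0.6],[0,0.0198,0.0719,0,0.6],[0,0.0153,0.0822,0,0.6]])

```text
clock: 16.45
tcp_pos: [0.5783, -0.0047, 0.2649]
orientation: [0.115, 1.566, -0.119]
contact_force: [-3.5, 0.1, 2.0]
grip_width: 0.0233
```

```bash
python3 kn.py 52.5 10 8 .0643
```

```text
16.45 grip [ 0.5786 -0.0051  0.1099] r 64.6 ang 52.2 F [-3.5  0.1  2. ] Frad -2.1 Fcw -2.9 w 0.0233 yaw 81.5
[0.0, -0.0063, 0.0088]
[0.0001, -0.0141, 0.0169]
[0.0001, -0.0231, 0.0235]
[0.0001, -0.0332, 0.0284]
[0.0002, -0.044, 0.0315]
[0.0002, -0.0551, 0.0327]
[0.0002, -0.0663, 0.0319]
[0.0002, -0.0772, 0.0292]
```

servo_tool(motion=[[0,-0.0063,0.0088,0,0.6],[0,-0.0141,0.0169,0,0.6],[0,-0.0231,0.0235,0,0.6],[0,-0.0332,0.0284,0,0.6],[0,-0.044,0.0315,0,0.6],[0,-0.0551,0.0327,0,0.6],[0,-0.0663,0.0319,0,0.6],[0,-0.0772,0.0292,0,0.6]])

```text
clock: 17.25
tcp_pos: [0.5957, -0.0862, 0.2652]
orientation: [0.116, 1.565, -0.119]
contact_force: [-1.6, 4.3, -0.4]
grip_width: 0.0234
```

```bash
python3 kn.py -27.5 10 8 .0643
```

```text
17.25 grip [ 0.5961 -0.0866  0.1102] r 64.7 ang -28.1 F [-1.6  4.3 -0.4] Frad -3.5 Fcw -3.0 w 0.0234 yaw 81.4
[0.0, -0.0095, -0.0048]
[-0.0, -0.0188, -0.011]
[-0.0, -0.0269, -0.0188]
[-0.0, -0.0335, -0.0279]
[-0.0, -0.0384, -0.0379]
[-0.0001, -0.0415, -0.0487]
[-0.0001, -0.0427, -0.0598]
[-0.0001, -0.0419, -0.071]
```

servo_tool(motion=[[0,-0.0095,-0.0048,0,0.6],[0,-0.0188,-0.011,0,0.6],[0,-0.0269,-0.0188,0,0.6],[0,-0.0335,-0.0279,0,0.6],[0,-0.0384,-0.0379,0,0.6],[0,-0.0415,-0.0487,0,0.6],[0,-0.0427,-0.0598,0,0.6],[0,-0.0419,-0.071,0,0.6]])

```text
clock: 18.05
tcp_pos: [0.5182, -0.1179, 0.2653]
orientation: [0.115, 1.564, -0.12]
contact_force: [1.2, -1.4, -0.8]
grip_width: 0.0234
```

```bash
python3 kn.py -107.5 10 8 .0643
```

```text
18.05 grip [ 0.5187 -0.1184  0.1103] r 65.5 ang -108.0 F [ 1.2 -1.4 -0.8] Frad 1.0 Fcw -1.6 w 0.0234 yaw 81.4
[-0.0, 0.0038, -0.0101]
[-0.0001, 0.0084, -0.0203]
[-0.0002, 0.0146, -0.0296]
[-0.0002, 0.0224, -0.0377]
[-0.0003, 0.0314, -0.0443]
[-0.0003, 0.0415, -0.0493]
[-0.0003, 0.0523, -0.0524]
[-0.0004, 0.0634, -0.0536]
```

servo_tool(motion=[[0,0.0034,-0.0101,0,0.6],[0,0.0084,-0.0203,0,0.6],[0,0.0146,-0.0296,0,0.6],[0,0.0224,-0.0377,0,0.6],[0,0.0314,-0.0443,0,0.6],[0,0.0415,-0.0493,0,0.6],[0,0.0523,-0.0524,0,0.6],[0,0.0634,-0.0536,0,0.6]])

```text
clock: 18.85
tcp_pos: [0.4739, -0.0458, 0.2649]
orientation: [0.115, 1.566, -0.12]
contact_force: [-1.5, -2.9, 4.8]
grip_width: 0.0232
```

```bash
python3 kn.py 172.5 10 8 .0643
```

```text
18.85 grip [ 0.4741 -0.0463  0.1099] r 65.6 ang 171.4 F [-1.5 -2.9  4.8] Frad 1.0 Fcw -3.0 w 0.0232 yaw 81.4
[-0.0, 0.01, 0.0021]
[-0.0001, 0.0208, 0.0048]
[-0.0001, 0.0311, 0.0094]
[-0.0001, 0.0404, 0.0156]
[-0.0001, 0.0484, 0.0234]
[-0.0001, 0.055, 0.0325]
[-0.0001, 0.06, 0.0425]
[-0.0001, 0.0631, 0.0533]
```

servo_tool(motion=[[0,0.01,0.0021,0,0.6],[0,0.0208,0.0048,0,0.6],[0,0.0311,0.0094,0,0.6],[0,0.0404,0.0156,0,0.6],[0,0.0484,0.0234,0,0.6],[0,0.055,0.0325,0,0.6],[0,0.06,0.0425,0,0.6],[0,0.0631,0.0533,0,0.6]])

```text
clock: 19.65
tcp_pos: [0.5369, 0.0093, 0.2648]
orientation: [0.115, 1.566, -0.119]
contact_force: [-1.6, -1.2, 3.9]
grip_width: 0.0232
```

```bash
python3 kn.py 92.5 10 5 .0643
```

```text
19.65 grip [0.5372 0.0088 0.1098] r 64.9 ang 91.6 F [-1.6 -1.2  3.9] Frad -1.2 Fcw -1.7 w 0.0232 yaw 81.5
[0.0, 0.0004, 0.0103]
[0.0, -0.0004, 0.0215]
[0.0001, -0.0031, 0.0323]
[0.0001, -0.0077, 0.0426]
[0.0001, -0.0139, 0.0519]
```

servo_tool(motion=[[0,0.0004,0.0103,0,0.6],[0,-0.0004,0.0215,0,0.6],[0,-0.0031,0.0323,0,0.6],[0,-0.0077,0.0426,0,0.6],[0,-0.0077,0.0426,0,0.6]])

```text
clock: 20.15
tcp_pos: [0.5796, -0.0061, 0.265]
orientation: [0.116, 1.564, -0.121]
contact_force: [0.6, 0.4, 2.6]
grip_width: 0.023
```

servo_tool(motion=[[0,0,0,0,0.2],[0,0,0,0,-0.06],[0,0,0,0,-0.06],[-0.03,0,0,0,-0.06],[-0.07,0,0,0,-0.06],[-0.11,0,0,0,-0.06],[-0.125,0,0,0,0.5]])

```text
clock: 20.85
tcp_pos: [0.5797, -0.0051, 0.394]
orientation: [0.116, 1.558, -0.12]
contact_force: [0.6, -0.2, 0.2]
grip_width: 0.0319
```

Run:
```python
from h import *
o=get_obs(); print(o["tcp_pos"],o["clock"])
print(tool(o,[.663,.243,.394]).round(3))
```

```text
[ 0.57972687 -0.00512413  0.39402508] 20.85
[0.    0.258 0.045]
```

servo_tool(motion=[[0,0.04,0.01,0,1],[0,0.08,0.015,0,1],[0,0.12,0.02,0,1],[0,0.16,0.03,0,1],[0,0.2,0.037,0,1],[0,0.24,0.043,0,1],[0,0.258,0.045,0,1],[0,0.258,0.045,0,1]])

```text
clock: 21.65
tcp_pos: [0.662, 0.2468, 0.393]
orientation: [0.114, 1.56, -0.115]
contact_force: [0.1, 0.1, -1.2]
grip_width: -0.0
```

servo_tool(motion=[[0,0,0,0,1],[0,0,0,0,1],[0,0,0,0,1]])

```text
clock: 21.95
tcp_pos: [0.6622, 0.245, 0.393]
orientation: [0.114, 1.56, -0.117]
contact_force: [-0.6, -0.3, -0.2]
grip_width: 0.0
```

Run:
```python
from h import *
import pickle
o=get_obs(); snap("wrist","A2.png"); pickle.dump(o,open("A2.pkl","wb"));print(o["tcp_pos"],o["qvel"].round(3),get_obs()["tcp_pos"])
```

```text
[0.66219118 0.24503356 0.39297976] [-0.    -0.001 -0.002 -0.007  0.001 -0.001 -0.002] [0.66222579 0.24516884 0.39311908]
```

servo_tool(motion=[[0,0,-0.04,0,1],[0,0,-0.08,0,1],[0,0,-0.12,0,1],[0,0,-0.16,0,1],[0,0,-0.16,0,1],[0,0,-0.16,0,1],[0,0,-0.16,0,1]])

```text
clock: 22.7
tcp_pos: [0.5052, 0.2678, 0.3922]
orientation: [0.116, 1.558, -0.119]
contact_force: [-0.0, -0.2, 0.3]
grip_width: -0.0
```

Run:
```python
from h import *
import pickle
o=get_obs(); snap("wrist","B2.png"); pickle.dump(o,open("B2.pkl","wb"));print(o["tcp_pos"],o["qvel"].round(3),get_obs()["tcp_pos"])
a,b=cv2.imread("pics/A2.png"),cv2.imread("pics/B2.png")
f=lambda m,x,y:cv2.resize(m[y:y+75,x:x+250],None,fx=3.2,fy=3.2,interpolation=cv2.INTER_CUBIC)
cv2.imwrite("pics/ABc2.png",np.vstack([f(a,110,210),f(b,320,210)]))
```

```text
[0.50519326 0.26776969 0.39216677] [ 0.003  0.013  0.005 -0.008 -0.003  0.001 -0.004] [0.50532193 0.26782372 0.39195357]
```

View pics/ABc2.png

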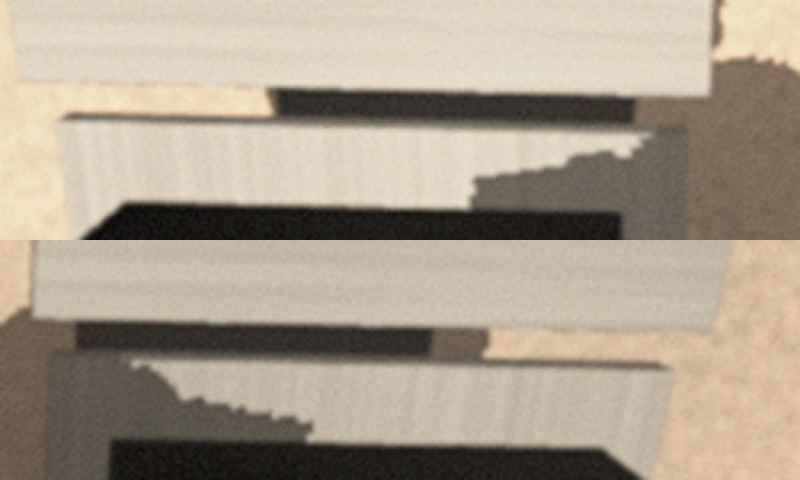

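Run:
```python
from tri import *
A,B=[pickle.load(open(f"{c}2.pkl","rb")) for c in "AB"]
pts={"shelfL":((18,80),(33,78)),"shelfR":((711,96),(713,91)),"deckL":((60,121),(50,116)),"deckR":((687,131),(671,129)),"binL":((127,204),(110,198)),"binR":((619,214),(605,210))}
for k,(a,b) in pts.items():
    P,e=mid(ray("wrist",np.array(a)/3.2+[110,210],A),ray("wrist",np.array(b)/3.2+[320,210],B)); print(k,P.round(4),"gap",round(e*1e3,2))
# scale check: width seen in each view -> depth ratio
for n,S,D in (("A",((18,80),(711,96)),((60,121),(687,131))),("B",((33,78),(713,91)),((50,116),(671,129)))):
    o,off=(A,[110,210]) if n=="A" else (B,[320,210])
    for nm,pp,W in (("shelf",S,.160),("deck",D,.150)):
        f=lambda z:np.linalg.norm(atz("wrist",np.array(pp[0])/3.2+off,z,o)-atz("wrist",np.array(pp[1])/3.2+off,z,o))-W
        from scipy.optimize import brentq; print(n,nm,"z from width",round(brentq(f,0,.3),4))
```

```text
shelfL [0.5159 0.2732 0.1183] gap 0.24
shelfR [0.6732 0.2454 0.1172] gap 0.21
deckL [0.5184 0.2609 0.1116] gap 0.59
deckR [0.6663 0.2357 0.1125] gap 0.59
binL [0.5298 0.2389 0.1143] gap 0.95
binR [0.6475 0.2196 0.1181] gap 0.29
A shelf z from width 0.1178
A deck z from width 0.1116
B shelf z from width 0.1167
B deck z from width 0.1127
```

```bash
cat > tip.py <<'E'
from h import *
import sys
o=get_obs();Rm=R.from_rotvec(o["orientation"]).as_matrix();t=o["tcp_pos"]+Rm@[.173,0,0]
print(round(o["clock"],2),"tip",t.round(4),"F",o["contact_force"].round(1))
for i in range(1,len(sys.argv),3): print((Rm.T@(np.array(sys.argv[i:i+3],float)-t)).round(4).tolist())
E
python3 tip.py .600 .290 .130 .5916 .2443 .215
```

```text
22.75 tip [0.5069 0.2674 0.219 ] F [-0.   0.4 -0.4]
[0.0897, 0.0363, 0.0879]
[0.0048, -0.0102, 0.0872]
```

servo_tool(motion=[[0,0.012,0.03,0,1],[0,0.025,0.06,0,1],[0.02,0.036,0.088,0,1],[0.055,0.036,0.088,0,1],[0.08,0.036,0.088,0,1],[0.09,0.036,0.088,0,1],[0.09,0.036,0.088,0,1]])

```text
clock: 23.45
tcp_pos: [0.5988, 0.2893, 0.301]
orientation: [0.116, 1.561, -0.121]
contact_force: [0.7, -0.2, 0.5]
grip_width: -0.0005
```

servo_tool(motion=[[0.002,0,0,0,1],[0.004,0,0,0,1],[0.006,0,0,0,1],[0.008,0,0,0,1],[0.008,0,0,0,1]])

```text
clock: 23.95
tcp_pos: [0.5988, 0.2892, 0.2931]
orientation: [0.116, 1.561, -0.121]
contact_force: [-0.9, -0.1, -0.2]
grip_width: 0.0001
```

```bash
python3 tip.py
```

```text
23.95 tip [0.6    0.2886 0.1201] F [-0.9 -0.1 -0.2]
```

servo_tool(motion=[[0.001,0,0,0,1],[0.002,0,0,0,1],[0.003,0,0,0,1],[0.003,0,0,0,1]])

```text
clock: 24.35
tcp_pos: [0.5988, 0.2894, 0.2927]
orientation: [0.116, 1.56, -0.121]
contact_force: [-6.8, -4.4, 15.7]
grip_width: 0.0
```

servo_tool(motion=[[-0.03,0,0,0,1],[-0.07,0,0,0,1],[-0.095,0,0,0,1],[-0.095,-0.02,0,0,1],[-0.095,-0.045,-0.002,0,1],[-0.095,-0.045,-0.002,0,1]])

```text
clock: 24.95
tcp_pos: [0.5897, 0.2419, 0.3879]
orientation: [0.117, 1.559, -0.127]
contact_force: [0.0, -0.6, -0.1]
grip_width: 0.0003
```

```bash
python3 tip.py .5916 .2443 .128
python3 - <<'E'
from h import *
snap("wrist","p.png",None,1.25)
E
```

```text
24.95 tip [0.5911 0.2407 0.2149] F [ 0.  -0.6 -0.1]
[0.0869, 0.0041, -0.0008]
```

View pics/p.png

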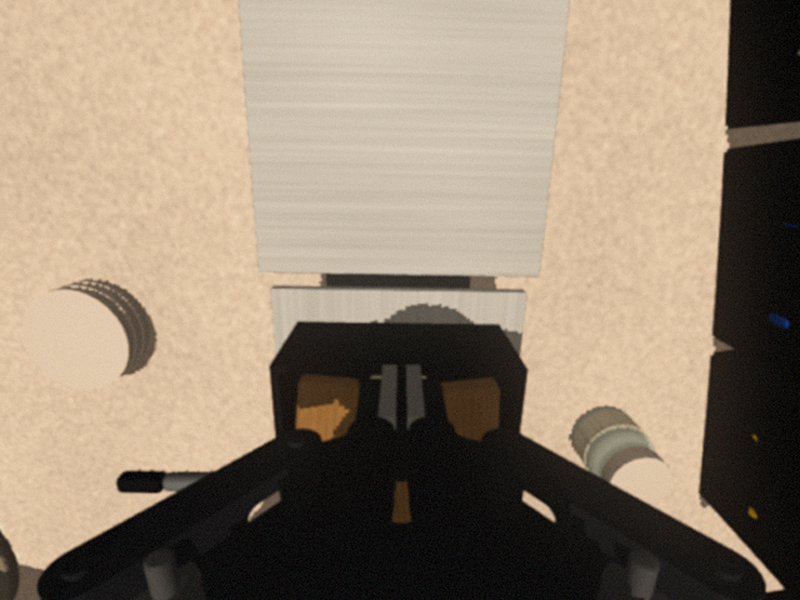

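Picture shows closed fingertips at (402,395), above the bin's back wall in the image. The deck strip runs along row 305 and the shelf edge is at row 272. I'll move 4 mm shelfward and go down gently.

servo_tool(motion=[[0.0,0.004,-0.001,0,1],[0.01,0.0041,-0.001,0,1],[0.02,0.0041,-0.001,0,1],[0.03,0.0041,-0.001,0,1],[0.04,0.0041,-0.001,0,1],[0.045,0.0041,-0.001,0,1],[0.05,0.0041,-0.001,0,1],[0.05,0.0041,-0.001,0,1]])

```text
clock: 25.8
tcp_pos: [0.5895, 0.2476, 0.3372]
orientation: [0.117, 1.56, -0.125]
contact_force: [0.1, -0.1, -0.6]
grip_width: -0.0002
```

```bash
python3 tip.py .5916 .2443 .128
```

```text
25.8 tip [0.5907 0.2466 0.1642] F [ 0.1 -0.1 -0.6]
[0.0362, -0.0019, 0.0009]
```

servo_tool(motion=[[0.01,-0.0015,0,0,1],[0.02,-0.0015,0,0,1],[0.03,-0.0015,0,0,1],[0.036,-0.0015,0,0,1],[0.038,-0.0015,0,0,1],[0.04,-0.0015,0,0,1],[0.042,-0.0015,0,0,1],[0.042,-0.0015,0,0,1]])

```text
clock: 26.6
tcp_pos: [0.5896, 0.2459, 0.2952]
orientation: [0.117, 1.56, -0.125]
contact_force: [-1.4, -0.0, -0.2]
grip_width: 0.0
```

servo_tool(motion=[[0.001,0,0,0,1],[0.002,0,0,0,1],[0.003,0,0,0,1],[0.003,0,0,0,1]])

```text
clock: 27.0
tcp_pos: [0.5896, 0.2458, 0.2921]
orientation: [0.117, 1.56, -0.125]
contact_force: [-0.8, 0.0, -0.1]
grip_width: -0.0001
```

servo_tool(motion=[[0.001,0,0,0,1],[0.002,0,0,0,1],[0.002,0,0,0,1]])

```text
clock: 27.3
tcp_pos: [0.5896, 0.2458, 0.2899]
orientation: [0.117, 1.56, -0.125]
contact_force: [-0.1, 0.3, 0.3]
grip_width: -0.0002
```

servo_tool(motion=[[0.001,0,0,0,1],[0.0015,0,0,0,1],[0.0015,0,0,0,1]])

```text
clock: 27.6
tcp_pos: [0.5896, 0.2459, 0.2898]
orientation: [0.116, 1.56, -0.125]
contact_force: [-3.8, -2.0, 10.4]
grip_width: -0.0002
```

The shelf contact reads 0.2927 and the deck contact 0.2898, so the deck is 2.9 mm low and needs about 53° more.

servo_tool(motion=[[-0.02,0,0,0,1],[-0.05,0,0,0,1],[-0.09,0,0,0,1],[-0.105,0,0,0,1],[-0.105,0,0,0,1]])

```text
clock: 28.1
tcp_pos: [0.5894, 0.2471, 0.3977]
orientation: [0.119, 1.555, -0.123]
contact_force: [-0.8, 0.2, 0.1]
grip_width: -0.0003
```

```bash
python3 kn.py 50.4 0 1 .0645
```

```text
28.1 grip [0.5913 0.2465 0.2427] r 307.1 ang 80.2 F [-0.8  0.2  0.1] Frad 0.1 Fcw -0.8 w -0.0003 yaw 81.2
[0.0009, -0.2516, 0.0278]
```

servo_tool(motion=[[0,-0.035,0.005,0,0.5],[0,-0.075,0.01,0,0],[0,-0.115,0.014,0,-0.06],[0,-0.155,0.018,0,-0.06],[0,-0.195,0.022,0,-0.06],[0,-0.235,0.026,0,-0.06],[0,-0.2516,0.0278,0,-0.06],[0,-0.2516,0.0278,0,-0.06]])

```text
clock: 28.9
tcp_pos: [0.5777, -0.0098, 0.3967]
orientation: [0.122, 1.558, -0.13]
contact_force: [-0.4, -0.0, 0.2]
grip_width: 0.0453
```

```bash
python3 kn.py 50.4 0 1 .0645 .110
```

```text
28.9 grip [ 0.5791 -0.0107  0.2417] r 60.6 ang 48.6 F [-0.4 -0.   0.2] Frad -0.3 Fcw -0.3 w 0.0453 yaw 80.8
[0.1317, 0.005, -0.001]
```

servo_tool(motion=[[0.02,0.005,-0.001,0,-0.06],[0.05,0.005,-0.001,0,-0.06],[0.085,0.005,-0.001,0,-0.06],[0.11,0.005,-0.001,0,-0.06],[0.125,0.005,-0.001,0,-0.06],[0.1315,0.005,-0.001,0,-0.06],[0.1315,0.005,-0.001,0,-0.06]])

```text
clock: 29.6
tcp_pos: [0.5786, -0.0048, 0.2646]
orientation: [0.121, 1.559, -0.129]
contact_force: [-0.8, 0.0, 0.3]
grip_width: 0.0454
```

servo_tool(motion=[[0,0,0,0,0.3],[0,0,0,0,0.5],[0,0,0,0,0.6],[0,0,0,0,0.6]])

```text
clock: 30.0
tcp_pos: [0.579, -0.0044, 0.2657]
orientation: [0.121, 1.557, -0.128]
contact_force: [-1.0, 1.7, 4.4]
grip_width: 0.0228
```

```bash
python3 kn.py 50 7.6 7 .0643
```

```text
30.0 grip [ 0.5806 -0.0052  0.1107] r 65.8 ang 50.7 F [-1.   1.7  4.4] Frad 0.7 Fcw -1.8 w 0.0228 yaw 80.9
[0.0001, -0.0066, 0.007]
[0.0002, -0.0123, 0.0133]
[0.0003, -0.0188, 0.0188]
[0.0003, -0.026, 0.0234]
[0.0004, -0.0337, 0.027]
[0.0005, -0.0419, 0.0295]
[0.0005, -0.0503, 0.0309]
```

servo_tool(motion=[[0,-0.0066,0.007,0,0.6],[0,-0.0123,0.0133,0,0.6],[0,-0.0188,0.0188,0,0.6],[0,-0.026,0.0234,0,0.6],[0,-0.0337,0.027,0,0.6],[0,-0.0419,0.0295,0,0.6],[0,-0.0503,0.0309,0,0.6],[0,-0.0503,0.0309,0,0.6]])

```text
clock: 30.8
tcp_pos: [0.6015, -0.0614, 0.2662]
orientation: [0.122, 1.556, -0.131]
contact_force: [1.4, -0.8, 1.7]
grip_width: 0.0232
```

```bash
python3 kn.py
```

```text
30.8 grip [ 0.6031 -0.0624  0.1112] r 64.4 ang -5.6 F [ 1.4 -0.8  1.7] Frad 1.5 Fcw 0.7 w 0.0232 yaw 80.7
```

servo_tool(motion=[[0,0,0,0,0.2],[0,0,0,0,-0.06],[0,0,0,0,-0.06],[-0.03,0,0,0,-0.06],[-0.07,0,0,0,-0.06],[-0.11,0,0,0,-0.06],[-0.13,0,0,0,0.5],[-0.13,0,0,0,1]])

```text
clock: 31.6
tcp_pos: [0.601, -0.06, 0.3999]
orientation: [0.122, 1.55, -0.131]
contact_force: [-0.2, -1.2, 0.6]
grip_width: 0.0168
```

```bash
python3 tip.py .5916 .2448 .222
```

```text
31.6 tip [ 0.6039 -0.0612  0.2269] F [-0.2 -1.2  0.6]
[0.0025, 0.3001, -0.0613]
```

servo_tool(motion=[[0,0.04,-0.01,0,1],[0,0.08,-0.02,0,1],[0,0.12,-0.03,0,1],[0,0.165,-0.04,0,1],[0,0.21,-0.05,0,1],[0,0.255,-0.06,0,1],[0,0.298,-0.0613,0,1],[0,0.3,-0.0613,0,1]])

```text
clock: 32.4
tcp_pos: [0.5865, 0.2533, 0.3963]
orientation: [0.117, 1.553, -0.12]
contact_force: [-0.3, 0.2, 0.3]
grip_width: -0.0002
```

servo_tool(motion=[[0,0,0,0,1],[0,0,0,0,1]])

```text
clock: 32.6
tcp_pos: [0.5859, 0.2533, 0.3951]
orientation: [0.116, 1.555, -0.12]
contact_force: [-0.5, 0.1, -0.6]
grip_width: 0.0001
```

```bash
python3 tip.py .5916 .2448 .165 .5916 .2448 .122
```

```text
32.6 tip [0.588  0.2526 0.2221] F [-0.5  0.1 -0.6]
[0.0571, -0.0071, 0.004]
[0.1001, -0.007, 0.0035]
```

servo_tool(motion=[[0.0,-0.007,0.004,0,1],[0.02,-0.007,0.004,0,1],[0.035,-0.007,0.004,0,1],[0.05,-0.007,0.004,0,1],[0.055,-0.007,0.004,0,1],[0.057,-0.007,0.004,0,1]])

```text
clock: 33.2
tcp_pos: [0.5894, 0.2452, 0.3372]
orientation: [0.115, 1.557, -0.121]
contact_force: [0.2, 0.4, -0.3]
grip_width: 0.0001
```

```bash
python3 tip.py .5916 .2448 .122
```

```text
33.2 tip [0.5913 0.2444 0.1642] F [ 0.2  0.4 -0.3]
[0.0422, 0.0005, -0.0002]
```

servo_tool(motion=[[0.012,0.0005,0,0,1],[0.024,0.0005,0,0,1],[0.034,0.0005,0,0,1],[0.039,0.0005,0,0,1],[0.041,0.0005,0,0,1],[0.0425,0.0005,0,0,1],[0.0425,0.0005,0,0,1]])

```text
clock: 33.9
tcp_pos: [0.5901, 0.2456, 0.2948]
orientation: [0.116, 1.556, -0.121]
contact_force: [-0.4, -0.3, -0.9]
grip_width: -0.0
```

servo_tool(motion=[[0.001,0,0,0,1],[0.002,0,0,0,1],[0.0025,0,0,0,1],[0.0025,0,0,0,1]])

```text
clock: 34.3
tcp_pos: [0.5902, 0.2457, 0.2929]
orientation: [0.116, 1.556, -0.121]
contact_force: [-1.0, 0.3, 4.0]
grip_width: 0.0
```

Deck contact is now 0.2929 against 0.2927 for the shelf, so it is flush. Retreat and take a final look.

servo_tool(motion=[[-0.02,0,0,0,1],[-0.05,0,0,0,1],[-0.09,0,0,0,1],[-0.13,0,0,0,1],[-0.15,0,0,0,1],[-0.15,0,0,0,1],[-0.15,0,0,0,1]])

```text
clock: 35.0
tcp_pos: [0.5883, 0.2462, 0.4427]
orientation: [0.116, 1.555, -0.121]
contact_force: [-0.3, -0.3, -1.1]
grip_width: 0.0002
```

Run:
```python
from h import *
o=get_obs();print(o["clock"],o["contact_force"].round(1),o["tcp_pos"],o["qvel"].round(3))
C=np.array([.5388,-.0565]);a=np.radians(-5.6)
print(proj("top",[[*C,.064+.036],[C[0]+.065*np.cos(a),C[1]+.065*np.sin(a),.124]]),proj("scene",[[*C,.100],[C[0]+.065*np.cos(a),C[1]+.065*np.sin(a),.124]]))
t=cv2.resize(grab_frame("top")[100:400,60:460,::-1],None,fx=1,fy=1)
s=cv2.resize(grab_frame("scene")[200:350,250:450,::-1],None,fx=2,fy=2,interpolation=cv2.INTER_CUBIC)
cv2.imwrite("pics/fin.png",np.hstack([t,s]))
```

```text
35.0 [-0.3 -0.3 -1.1] [0.58831705 0.24616372 0.44273197] [-0.001  0.021  0.006  0.027  0.001 -0.002 -0.001]
[[294.1653089  226.39920331]
 [296.53837399 193.1654125 ]] [[317.12149751 238.71978969]
 [298.84614351 243.9467441 ]]
```

View pics/fin.png

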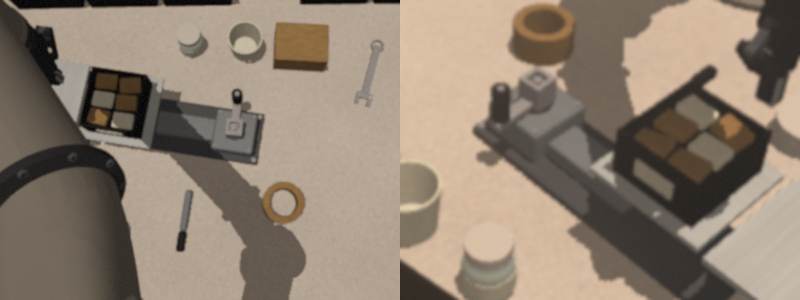

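The crank sits level on the gearbox. Its hub is at (294,227) against (294,226) predicted for fully home. Deck and shelf are level, and the bystanders are where they were.

```bash
python3 -c "
from bench import *
print(hand_in())"
```

```text
the job is handed in; nothing more can be done
None
```

The steel crank is on the lift's square shaft, fully home. I wound it about 780° clockwise by the knob, let go, and handed in at 35 s of the 72 s allowed.

- **Fit:** I turned the crank to match the square by eye (55°). It slid down to within about 1 mm of the expected home height with no sideways or upward reaction. In the last pictures the hub was within about 2 px of where a home crank should appear.
- **Forces:** while winding, the readings, taken at the end of each move, stayed below about 8 N at the hand. The highest reading overall was about 18 N, when a fingertip touched the shelf.
- **Height:** touching with a fingertip gave 292.7 mm on the shelf and 292.9 mm on the deck, so they are flush to about 0.2 mm. The touch forces were unequal (15.7 N on the shelf, 4.0 N on the deck).
- **Disagreement:** before the last 56° of winding, the camera estimates of how far the deck was low ranged from about 2 to 5.5 mm. Touch gave 2.9 mm, and I used that.
- **Surroundings:** the bystanders I could see in the last pictures looked unmoved. The lids were mostly hidden behind the arm in those pictures, though an earlier wrist picture showed them standing. The gripper was clear of everything.

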